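Close the valves along a row of jars

ROBOT

A 7-joint arm with a two-finger parallel gripper is mounted at the origin on the work surface. World frame = base frame: x ahead of the robot, y to its left, z up, the work surface at z = 0. Lengths are in m, angles in rad, forces in N, time in s.
With the tool pointing down it reaches from about 0.4 to 0.85 m from the base axis. Payload 10.4 kg.
Tool frame: the origin (TCP) lies between the finger pads, 19 mm behind the fingertips; this is the grasp point; z points along the fingers, y is the line along which they close (so a half turn about z gives the same grasp; the last joint's range is limited). The gripper opens to 85 mm and grips with 20 to 120 N. Pads are 22 mm wide; open, the fingers measure 114 mm over their backs; the gripper's body (76 mm by 85 mm) begins 54 mm behind the grasp point. The pads swing forward as they close: fully open they stand 13 mm farther back than shut.
Start: joints at [-1.262, 0.332, -0.065, 1.46, 0.022, 1.35, -0.088], TCP at [0.204, 0.591, 0.25] pointing down, gripper open.
Joint ranges: [-2.6, 2.6], [-0.5, 2.12], [-1.47, 1.34], [0.16, 2.42], [-1.27, 4.41], [0.06, 2.06], [-2.6, 2.6]. Speed limits (rad/s): [2.22, 2.22, 2.79, 2.79, 3.14, 3.14, 3.14].

INTERFACE

Orientations are given as a unit quaternion [w, x, y, z].
In Python, from plant import robot gives the robot as it stands.
- The arm moves only by the shell command python3 -m pendant 'ROWS' [FORCE]. ROWS is JSON, a list of rows, each an object of numbers: "ax", "ay", "az": the turn, a rotation vector about the world's x, y, z in degrees; "dx", "dy", "dz": the shift along the world's x, y, z in cm; "hand": the closure, from -1 (fully open) to 1 (shut), so that 0 is half open. In form: [{"ax": .., "ay": .., "az": .., "dx": .., "dy": .., "dz": .., "hand": ..}, ...]. A call has 1 to 10 rows; each row shifts and turns the commanded pose from where the row before left it; what a row does not reach is not made up. A row lasts 1/12 s, in which the tool goes at most 41.7 mm and 7.16 degrees, less where a joint would pass 70% of its speed; a pose out of reach is approached as far as the arm can. A call with a gripper value outside its range is refused whole. The fingers move at their own pace and stop on an object; FORCE is the grip in N (left out, the last holds). Time passes only in rows, so rows that do not move let the fingers close. It gives the time, the measured TCP pose, the force, the opening and the grip force at its end, in the units of the state.
- robot.observe(): the state, without advancing time (a new reading comes with each control period).
- robot.get_image(name): name is "scene" or "top" or "wrist"; returns a dict with "color" (420x560x3 uint8, red, green, blue), "intrinsics" (3x3 intrinsics, pixels), "rvec" (rotation vector, rad) and "tvec" (3), from world to camera coordinates, as OpenCV has them; the wrist camera has in their place "T_tool_cam" (4x4, takes a point from camera to tool coordinates, whose origin is the TCP and whose axes are the flange's). Camera axes: x right, y down, z forward; pixel columns grow to the right and rows downward; lengths in m; the calibration is good to about 2 mm. A picture is of the moment at which its call begins: read the wrist's pose just before it. There is no depth.
- robot.hand_in(): hands the job in; it is judged then, once.
The state is a dict: "time_s": time; "joints": joint angles; "joint_velocities": joint speeds; "joint_efforts": joint torques, N m; "tcp_pos": TCP position; "tool_rot": TCP orientation; "contact_force": force on the tool from outside, world axes, zero at the start; "wrist_torque": the same for the moment, N m; "gripper_width": opening from 0.0 (shut) to 1.0 (fully open); "finger_force": force on a finger pad.
Only numpy, scipy, OpenCV 4.12 (cv2) and the standard library are available. Lean on these libraries where they do the work, as an engineer would, in place of code of your own. Each camera call takes 0.05 s, during which the arm holds its last target. There are 200 camera calls.

TASK

Run a fingertip along the front row of jars, the four with a raised white valve button in the lid, and gently press each button home, one after another, starting with the jar at the end next to the white tub of nuts. Do it in one pass: until the last button is down keep the fingertips within about 10 cm above the lids. Do not lift, tip or shift the jars, leave everything else as it is, and finish with the hand clear.

Things in the scene. Friction and masses are not known exactly. Their poses are not given: they have to be found in the camera images.
- tray: Low steel packing tray, 175 x 325 mm, rim 14 mm high, wall and floor 5 mm, fixed to the table. Origin: centre of its underside, at table height; its x axis points from the front row of jars to the back row, its y axis runs along the rows (yaw at most about 20 degrees from the world's axes).
- jar1: Valve jar 1 of 4 in the front row (the row nearer the robot), counted from the robot's left (+y) to its right: a loose glass jar 64 mm across with a gold 60 mm lid, lid top 94 mm above its underside, a white valve button in the middle of the lid; about 0.35 kg. Origin: centre of its underside, on the tray floor 5 mm above the table. Jars stand about 75 mm apart, centre to centre.
- jar2: Valve jar 2 of 4 in the front row (the row nearer the robot), counted from the robot's left (+y) to its right: a loose glass jar 64 mm across with a gold 60 mm lid, lid top 94 mm above its underside, a white valve button in the middle of the lid; about 0.35 kg. Origin: centre of its underside, on the tray floor 5 mm above the table. Jars stand about 75 mm apart, centre to centre.
- jar3: Valve jar 3 of 4 in the front row (the row nearer the robot), counted from the robot's left (+y) to its right: a loose glass jar 64 mm across with a gold 60 mm lid, lid top 94 mm above its underside, a white valve button in the middle of the lid; about 0.35 kg. Origin: centre of its underside, on the tray floor 5 mm above the table. Jars stand about 75 mm apart, centre to centre.
- jar4: Valve jar 4 of 4 in the front row (the row nearer the robot), counted from the robot's left (+y) to its right: a loose glass jar 64 mm across with a gold 60 mm lid, lid top 94 mm above its underside, a white valve button in the middle of the lid; about 0.35 kg. Origin: centre of its underside, on the tray floor 5 mm above the table. Jars stand about 75 mm apart, centre to centre.
- valve1_top (a point): Centre of the top face of the round white valve button (22 mm across) on the lid of jar 1. At the start it stands 8 to 9 mm proud of the lid, about 107 mm above the table; pressed home 2 mm proud. The point moves with the button.
- valve1 (a joint): How far the valve button of jar 1 is pressed down, m: 0 to 0.001 at the start, 0.007 home against its slightly soft stop. It slides stiffly at about 4 N, has no spring and stays where it is left.
- valve2_top (a point): Centre of the top face of the round white valve button (22 mm across) on the lid of jar 2. At the start it stands 8 to 9 mm proud of the lid, about 107 mm above the table; pressed home 2 mm proud. The point moves with the button.
- valve2 (a joint): How far the valve button of jar 2 is pressed down, m: 0 to 0.001 at the start, 0.007 home against its slightly soft stop. It slides stiffly at about 4 N, has no spring and stays where it is left.
- valve3_top (a point): Centre of the top face of the round white valve button (22 mm across) on the lid of jar 3. At the start it stands 8 to 9 mm proud of the lid, about 107 mm above the table; pressed home 2 mm proud. The point moves with the button.
- valve3 (a joint): How far the valve button of jar 3 is pressed down, m: 0 to 0.001 at the start, 0.007 home against its slightly soft stop. It slides stiffly at about 4 N, has no spring and stays where it is left.
- valve4_top (a point): Centre of the top face of the round white valve button (22 mm across) on the lid of jar 4. At the start it stands 8 to 9 mm proud of the lid, about 107 mm above the table; pressed home 2 mm proud. The point moves with the button.
- valve4 (a joint): How far the valve button of jar 4 is pressed down, m: 0 to 0.001 at the start, 0.007 home against its slightly soft stop. It slides stiffly at about 4 N, has no spring and stays where it is left.
- tub: Big open white plastic tub of pine nuts, 260 x 176 x 112 mm, loose, standing beyond the left (+y) or the right (-y) end of the tray. Origin: centre of its underside. Leave it alone.
- carton: Open cardboard carton of gold lids, 200 x 150 x 75 mm, loose, beyond the other end of the tray. Origin: centre of its underside. Leave it alone.
- openjar1: Open jar of pine nuts, no lid, about 64 mm across, 88 mm high, in the back row of the tray. Origin: centre of its underside. Leave it alone.
- openjar2: A second such open jar in the back row. Leave it alone.
- flatjar: Jar like the valve jars but with a plain flat gold lid, 94 mm high, in the back row. Origin: centre of its underside. Leave it alone.
- spoon: Steel spoon, 200 mm long, lying on the table beyond the tray. Leave it alone.
- labelroll: Roll of paper labels, a ring 70 mm across and 40 mm high, on the table between the robot and the tray. Origin: centre of its underside. Leave it alone.

How it is judged:
On the way, in this order (a step that is already met when the one before it is completed fails the run):
1. A fingertip presses home the first valve, on the jar at the tub's end of the row (((world y of tub above 0 m and value of joint valve1 above 0.005 m and contact force between the fingers and jar1 above 0.5 N) or (world y of tub below 0 m and value of joint valve4 above 0.005 m and contact force between the fingers and jar4 above 0.5 N))), for 0.05 s.
2. A fingertip presses home the second valve (((world y of tub above 0 m and value of joint valve2 above 0.005 m and contact force between the fingers and jar2 above 0.5 N) or (world y of tub below 0 m and value of joint valve3 above 0.005 m and contact force between the fingers and jar3 above 0.5 N))), for 0.05 s.
3. A fingertip presses home the third valve (((world y of tub above 0 m and value of joint valve3 above 0.005 m and contact force between the fingers and jar3 above 0.5 N) or (world y of tub below 0 m and value of joint valve2 above 0.005 m and contact force between the fingers and jar2 above 0.5 N))), for 0.05 s.
4. A fingertip presses home the last valve, at the far end from the tub (((world y of tub above 0 m and value of joint valve4 above 0.005 m and contact force between the fingers and jar4 above 0.5 N) or (world y of tub below 0 m and value of joint valve1 above 0.005 m and contact force between the fingers and jar1 above 0.5 N))), for 0.05 s.
At the end, for the whole second after the job is handed in: All four valve buttons are pressed down by more than 5 mm (of 7), and the four jars stand still and upright (within 0.1 rad) and within 15 mm of where they began (value of joint each of valve1, valve2, valve3, valve4 above 0.005 m and distance of each of jar1, jar2, jar3, jar4 from where it was at the start of the episode below 0.015 m and angle between each of jar1, jar2, jar3, jar4's own z axis and vertical below 0.1 rad and linear speed of each of jar1, jar2, jar3, jar4 below 0.01 m/s); the robot touches nothing.
It fails at once if a jar of the front row is pressed with more than 40 N (contact force between the fingers and jar1 above 40 N or contact force between the fingers and jar2 above 40 N or contact force between the fingers and jar3 above 40 N or contact force between the fingers and jar4 above 40 N).
It fails at once if a jar is lifted more than 12 mm or tipped by more than 0.2 rad (height (world z) of any of jar1, jar2, jar3, jar4, openjar1, openjar2, flatjar above 0.017 m or angle between any of jar1, jar2, jar3, jar4, openjar1, openjar2, flatjar's own z axis and vertical above 0.2 rad).
It fails at once if a jar of the front row is shifted by more than 15 mm (distance of any of jar1, jar2, jar3, jar4 from where it was at the start of the episode above 0.015 m).
It fails at once if another thing on the table is moved by more than 20 mm (distance of any of openjar1, openjar2, flatjar, tub, carton, spoon, labelroll from where it was at the start of the episode above 0.02 m).
It fails at once if the hand leaves the row between the first and the last valve: TCP more than 240 mm above the table, i.e. fingertips about 120 mm above the valves (value of joint any of valve1, valve2, valve3, valve4 above 0.005 m and not (value of joint each of valve1, valve2, valve3, valve4 above 0.005 m) and height (world z) of the grasp point above 0.24 m).
It also fails if it takes over 58 s, if anything falls off the work surface, if the arm or the gripper's body presses on something with over 40 N, if the wrist force passes 120 N, or if a joint passes its speed limit or range.

## Working session

There is one attempt and no reset: what is moved stays moved. The work goes in short steps, Python scripts to look and compute and a shell command to move; the robot and the scene stay as the last step left them, time stands still between calls to the robot, and variables do not carry over. Pictures are saved under pics/ and viewed, at most 10 in all, crops included, and the job is handed in when it is done.

```bash
mkdir -p pics; ls; python3 - <<'E'
from plant import robot
import cv2
for n in ("scene","top"):
    i=robot.get_image(n); cv2.imwrite(f"pics/{n}0.png",i["color"][:,:,::-1])
s=robot.observe(); print(s["time_s"],s["tcp_pos"],s["tool_rot"],s["contact_force"])
E
```

```text
pics
0.1 [0.20348272 0.59063302 0.24928941] [-7.77339859e-05  1.65101146e-01  9.86276439e-01 -6.25318914e-04] [ 0.16123951 -0.48077836  0.00634806]
```

View pics/top0.png

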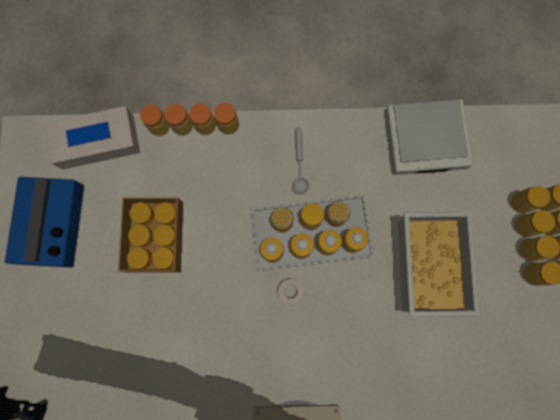

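View pics/scene0.png

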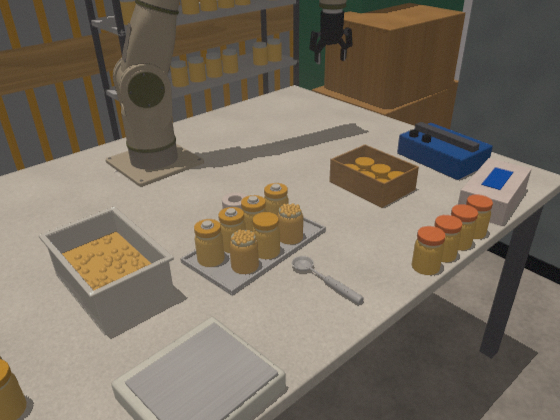

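The top view shows the valve jars at about (271,248), (302,243), (330,240) and (356,238). The tub is on the right, the -y side, so the order is jar 4, 3, 2, 1.

```bash
cat > h.py <<'E'
import numpy as np, cv2
from plant import robot
def ray(i,uv,z):
    R=cv2.Rodrigues(np.array(i["rvec"],float))[0]; t=np.array(i["tvec"],float).ravel()
    c=-R.T@t; d=R.T@np.linalg.inv(i["intrinsics"])@np.array([*uv,1.])
    return c+d*(z-c[2])/d[2]
def white(i,x0,y0,x1,y1):
    h=cv2.cvtColor(i["color"],cv2.COLOR_RGB2HSV); g=(h[:,:,0]>10)&(h[:,:,0]<30)&(h[:,:,1]>120)
    m=((h[:,:,1]<110)&(h[:,:,2]>110)).astype(np.uint8)
    n,l,s,c=cv2.connectedComponentsWithStats(m[y0:y1,x0:x1],connectivity=4)
    return [(c[k]+[x0,y0],s[k,4]) for k in range(1,n)]
E
python3 - <<'E'
from h import *
i=robot.get_image("top")
for u,v in [(271,248),(302,243),(330,240),(356,238)]:
    for c,a in white(i,u-9,v-9,u+10,v+9):
        if 8<a<80: print((u,v),c.round(1),a,ray(i,c,.107).round(4))
print("tub",ray(i,(440,264),.112))
im=cv2.resize(i["color"][190:280,245:375],None,fx=6,fy=6,interpolation=cv2.INTER_CUBIC)
cv2.imwrite("pics/crop.png",im[:,:,::-1])
E
```

```text
(302, 243) [309.3 234.8] 13 [ 0.5576 -0.044   0.107 ]
(330, 240) [337.9 231.8] 9 [ 0.5639 -0.1185  0.107 ]
tub [ 0.47407495 -0.37547451  0.112     ]
```

View pics/crop.png

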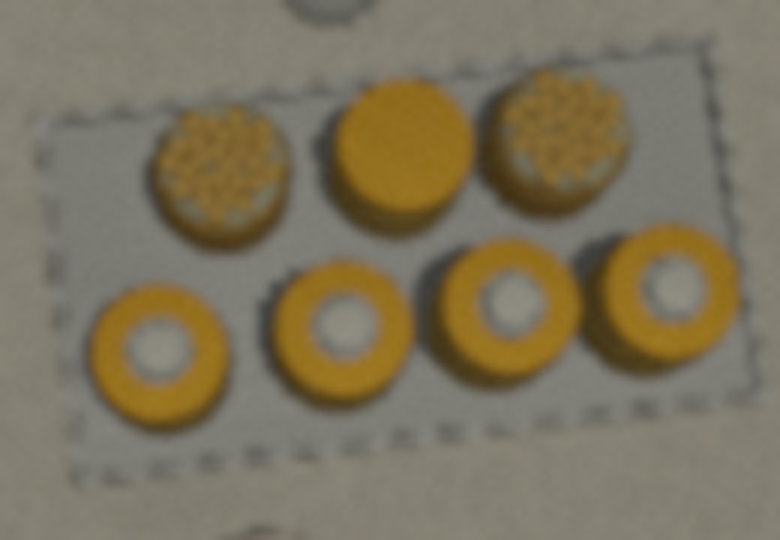

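The crop shows the four white buttons at crop pixels (160,349), (346,324), (513,303) and (675,288).

```bash
python3 - <<'E'
from h import *
i=robot.get_image("top")
h=cv2.cvtColor(i["color"],cv2.COLOR_RGB2HSV)
P=[]
for a,b in [(160,349),(346,324),(513,303),(675,288)]:
    u,v=245+a/6-.4,190+b/6-.4; U,V=round(u),round(v)
    w=np.clip(200-h[V-6:V+7,U-6:U+7,1].astype(float),0,None)
    yy,xx=np.mgrid[V-6:V+7,U-6:U+7]; w*=((xx-u)**2+(yy-v)**2<6**2)
    c=((w*xx).sum()/w.sum(),(w*yy).sum()/w.sum()); p=ray(i,c,.107); P.append(p)
    print((round(u,1),round(v,1)),np.round(c,1),p.round(4))
P=np.array(P); print(np.linalg.norm(np.diff(P,axis=0),axis=1))
E
```

```text
(271.3, 247.8) [271.2 247.8] [0.5262 0.0556 0.107 ]
(302.3, 243.6) [302.2 243.8] [ 0.5349 -0.0248  0.107 ]
(330.1, 240.1) [330.  240.2] [ 0.5424 -0.097   0.107 ]
(357.1, 237.6) [357.  237.6] [ 0.5474 -0.1674  0.107 ]
[0.08083405 0.07264698 0.07049517]
```

```bash
python3 -m pendant '[{"hand":1,"dx":3.5,"dy":-4},{"hand":1,"dx":3.5,"dy":-4},{"hand":1,"dx":3,"dy":-4},{"hand":1,"dx":3,"dy":-4},{"hand":1,"dx":3,"dy":-4},{"hand":1,"dx":3,"dy":-4},{"hand":1,"dx":3,"dy":-4},{"hand":1,"dx":3,"dy":-4},{"hand":1,"dx":2,"dy":-4},{"hand":1,"dx":2,"dy":-4}]' 40
```

```text
schema error: expected keys ax, ay, az, dx, dy, dz, hand
```

```bash
python3 -m pendant '[{"ax":0,"ay":0,"az":0,"dx":2.5,"dy":-3,"dz":0,"hand":1},{"ax":0,"ay":0,"az":0,"dx":2.5,"dy":-3,"dz":0,"hand":1},{"ax":0,"ay":0,"az":0,"dx":2.5,"dy":-3,"dz":0,"hand":1},{"ax":0,"ay":0,"az":0,"dx":2.5,"dy":-3,"dz":0,"hand":1},{"ax":0,"ay":0,"az":0,"dx":2.5,"dy":-3,"dz":0,"hand":1},{"ax":0,"ay":0,"az":0,"dx":2.5,"dy":-3,"dz":0,"hand":1},{"ax":0,"ay":0,"az":0,"dx":2.5,"dy":-3,"dz":0,"hand":1},{"ax":0,"ay":0,"az":0,"dx":2,"dy":-3,"dz":0,"hand":1},{"ax":0,"ay":0,"az":0,"dx":2,"dy":-3,"dz":0,"hand":1},{"ax":0,"ay":0,"az":0,"dx":2,"dy":-3,"dz":0,"hand":1}]' 40
```

```text
time_s: 1.03
tcp_pos: [0.4393, 0.2892, 0.2501]
tool_rot: [-0.0, 0.165, 0.986, 0.0]
contact_force: [1.2, 0.5, 0.1]
gripper_width: 0.001
finger_force: 0.0
```

```bash
python3 -m pendant '[{"ax":0,"ay":0,"az":0,"dx":1,"dy":-3.5,"dz":0,"hand":1},{"ax":0,"ay":0,"az":0,"dx":1,"dy":-3.5,"dz":0,"hand":1},{"ax":0,"ay":0,"az":0,"dx":1,"dy":-3.5,"dz":0,"hand":1},{"ax":0,"ay":0,"az":0,"dx":1,"dy":-3.5,"dz":0,"hand":1},{"ax":0,"ay":0,"az":0,"dx":1,"dy":-3.5,"dz":0,"hand":1},{"ax":0,"ay":0,"az":0,"dx":1,"dy":-3.5,"dz":0,"hand":1},{"ax":0,"ay":0,"az":0,"dx":1,"dy":-3.5,"dz":0,"hand":1},{"ax":0,"ay":0,"az":0,"dx":1,"dy":-3.5,"dz":0,"hand":1},{"ax":0,"ay":0,"az":0,"dx":0.5,"dy":-3,"dz":0,"hand":1},{"ax":0,"ay":0,"az":0,"dx":0.5,"dy":-3,"dz":0,"hand":1}]'
python3 - <<'E'
from h import *
s=robot.observe(); i=robot.get_image("wrist"); print(s["tcp_pos"],s["tool_rot"],i["T_tool_cam"],i["intrinsics"])
cv2.imwrite("pics/w1.png",i["color"][:,:,::-1])
E
```

```text
time_s: 1.87
tcp_pos: [0.5286, -0.051, 0.2501]
tool_rot: [0.0, 0.165, 0.986, 0.0]
contact_force: [0.4, 0.7, -0.3]
gripper_width: -0.002
finger_force: 0.0
[ 0.52861317 -0.05100621  0.25006716] [5.61514277e-05 1.65455150e-01 9.86217314e-01 7.57806025e-06] [[ 5.39006467e-04 -9.60886148e-01 -2.76943171e-01  7.04614850e-02]
 [ 9.99999851e-01  4.93474007e-04  2.34105969e-04 -5.83736630e-04]
 [-8.82849262e-05 -2.76943256e-01  9.60886271e-01 -1.23891039e-01]
 [ 0.00000000e+00  0.00000000e+00  0.00000000e+00  1.00000000e+00]] [[297.32738354   0.         278.78466969]
 [  0.         297.32738354 207.96032073]
 [  0.           0.           1.        ]]
```

View pics/w1.png

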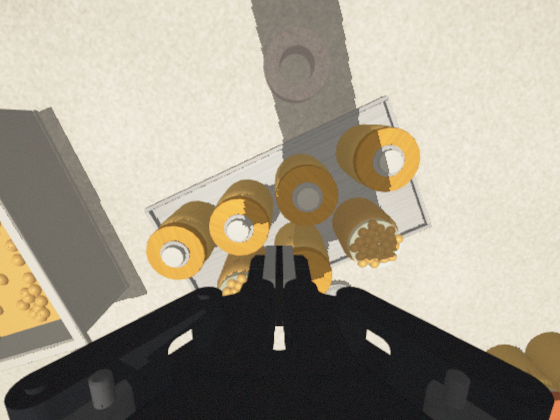

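The wrist view shows all four buttons: jar4 (174,254), jar3 (238,230), jar2 (307,198), jar1 (388,160).

```bash
python3 - <<'E'
from h import *
from scipy.spatial.transform import Rotation as Ro
s=robot.observe(); i=robot.get_image("wrist")
q=s["tool_rot"]; R=Ro.from_quat([*q[1:],q[0]]).as_matrix(); T=i["T_tool_cam"]
Rc=R@T[:3,:3]; c=R@T[:3,3]+s["tcp_pos"]
h=cv2.cvtColor(i["color"],cv2.COLOR_RGB2HSV)
for u,v in [(174,254),(238,230),(307,198),(388,160)]:
    m=(h[v-16:v+17,u-16:u+17,1]<90).astype(np.uint8)
    n,l,st,cc=cv2.connectedComponentsWithStats(m,connectivity=4)
    k=l[16,16]; a=cc[k]+[u-16,v-16]
    d=Rc@np.linalg.inv(i["intrinsics"])@[*a,1]; f=lambda z:(c+d*(z-c[2])/d[2])
    print(a.round(1),st[k],f(.107).round(4))
E
```

```text
[179.6 251.9] [  9   1  24  27 540] [ 0.5448 -0.167   0.107 ]
[243.5 226.1] [  9   0  24  26 552] [ 0.5406 -0.0984  0.107 ]
[312.  194.7] [  8   0  25  28 601] [ 0.533  -0.0275  0.107 ]
[393.  157.8] [  8   0  25  30 644] [0.5246 0.0507 0.107 ]
```

```bash
cat >> h.py <<'E'
from scipy.spatial.transform import Rotation as Ro
def wrist(seeds,w=24,z=.107,smax=90):
    s=robot.observe(); i=robot.get_image("wrist")
    q=s["tool_rot"]; R=Ro.from_quat([*q[1:],q[0]]).as_matrix(); T=i["T_tool_cam"]
    Rc=R@T[:3,:3]; c=R@T[:3,3]+s["tcp_pos"]
    h=cv2.cvtColor(i["color"],cv2.COLOR_RGB2HSV); print(s["tcp_pos"])
    for u,v in seeds:
        m=(h[v-w:v+w+1,u-w:u+w+1,1]<smax).astype(np.uint8)
        n,l,st,cc=cv2.connectedComponentsWithStats(m,connectivity=4)
        k=l[w,w]; a=cc[k]+[u-w,v-w]
        d=Rc@np.linalg.inv(i["intrinsics"])@[*a,1]; p=c+d*(z-c[2])/d[2]
        print(a.round(1),st[k],p.round(4),"delta cm",((p-s["tcp_pos"])*100).round(2))
    return i
E
python3 - <<'E'
from h import *
i=wrist([(179,252),(243,226),(312,195),(392,158)])
E
```

```text
[ 0.52850926 -0.05481659  0.25016992]
[178.8 253.2] [ 10  12  29  27 618] [ 0.5455 -0.1653  0.107 ] delta cm [  1.7  -11.05 -14.32]
[242.6 226.9] [  9  11  30  29 661] [ 0.5408 -0.0965  0.107 ] delta cm [  1.23  -4.17 -14.32]
[311.1 195.3] [  8  10  31  30 723] [ 0.533  -0.0255  0.107 ] delta cm [  0.44   2.93 -14.32]
[392.4 158.1] [  9   8  32  33 803] [0.5245 0.0531 0.107 ] delta cm [ -0.4   10.79 -14.32]
```

```bash
python3 -m pendant '[{"ax":0,"ay":0,"az":0,"dx":0.6,"dy":-3,"dz":0,"hand":1},{"ax":0,"ay":0,"az":0,"dx":0.6,"dy":-3,"dz":0,"hand":1},{"ax":0,"ay":0,"az":0,"dx":0.6,"dy":-3,"dz":-1,"hand":1},{"ax":0,"ay":0,"az":0,"dx":0,"dy":-2.1,"dz":-2.5,"hand":1},{"ax":0,"ay":0,"az":0,"dx":0,"dy":0,"dz":-2.5,"hand":1},{"ax":0,"ay":0,"az":0,"dx":0,"dy":0,"dz":-2.5,"hand":1},{"ax":0,"ay":0,"az":0,"dx":0,"dy":0,"dz":-1.5,"hand":1},{"ax":0,"ay":0,"az":0,"dx":0,"dy":0,"dz":0,"hand":1},{"ax":0,"ay":0,"az":0,"dx":0,"dy":0,"dz":0,"hand":1}]'
python3 - <<'E'
from h import *
s=robot.observe(); print(s["tcp_pos"],s["contact_force"])
i=robot.get_image("wrist"); cv2.imwrite("pics/w2.png",i["color"][:,:,::-1])
E
```

```text
time_s: 2.77
tcp_pos: [0.5465, -0.1589, 0.1498]
tool_rot: [-0.001, 0.164, 0.986, 0.0]
contact_force: [-0.1, 0.5, 0.4]
gripper_width: 0.001
finger_force: 0.0
[ 0.54649423 -0.15888302  0.14978878] [-0.14753575  0.48492513  0.40716738]
```

View pics/w2.png

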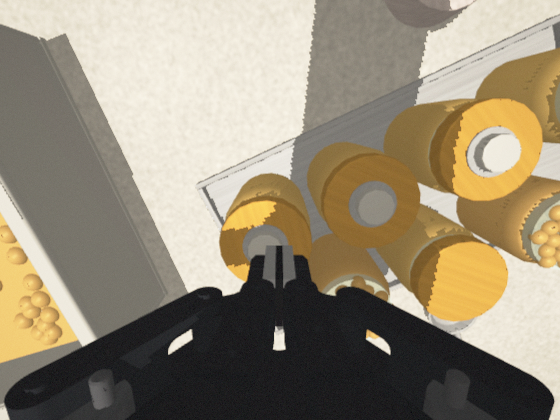

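Jar 4's button is at (265,242), just left of the fingertips at (279,250). That leaves about 7 mm still to go in -y.

```bash
python3 -m pendant '[{"ax":0,"ay":0,"az":0,"dx":0,"dy":-0.7,"dz":-0.5,"hand":1},{"ax":0,"ay":0,"az":0,"dx":0,"dy":0,"dz":-1,"hand":1},{"ax":0,"ay":0,"az":0,"dx":0,"dy":0,"dz":-0.3,"hand":1},{"ax":0,"ay":0,"az":0,"dx":0,"dy":0,"dz":0,"hand":1},{"ax":0,"ay":0,"az":0,"dx":0,"dy":0,"dz":0,"hand":1}]'
python3 - <<'E'
from h import *
i=wrist([(375,204)])
E
```

```text
time_s: 3.23
tcp_pos: [0.5465, -0.167, 0.1319]
tool_rot: [-0.0, 0.165, 0.986, 0.0]
contact_force: [0.2, -0.0, 0.5]
gripper_width: -0.003
finger_force: 0.0
[ 0.54646806 -0.16699941  0.13187687]
[386.4 206.8] [  19    2   30   47 1166] [ 0.5378 -0.1054  0.107 ] delta cm [-0.86  6.16 -2.49]
```

```bash
python3 -m pendant '[{"ax":0,"ay":0,"az":0,"dx":0,"dy":0,"dz":-0.3,"hand":1},{"ax":0,"ay":0,"az":0,"dx":0,"dy":0,"dz":-0.2,"hand":1},{"ax":0,"ay":0,"az":0,"dx":0,"dy":0,"dz":-0.2,"hand":1},{"ax":0,"ay":0,"az":0,"dx":0,"dy":0,"dz":-0.1,"hand":1},{"ax":0,"ay":0,"az":0,"dx":0,"dy":0,"dz":0,"hand":1}]'
```

```text
time_s: 3.7
tcp_pos: [0.5466, -0.167, 0.124]
tool_rot: [0.0, 0.165, 0.986, 0.0]
contact_force: [0.4, -0.1, 0.9]
gripper_width: -0.004
finger_force: 0.2
```

```bash
python3 - <<'E'
from h import *
i=wrist([(400,205)],w=45)
cv2.imwrite("pics/w3.png",i["color"][:,:,::-1])
E
```

```text
[ 0.54664466 -0.16699651  0.12399368]
[402.4 211.1] [  20   25   56   54 2375] [ 0.5397 -0.1005  0.107 ] delta cm [-0.7   6.65 -1.7 ]
```

View pics/w3.png

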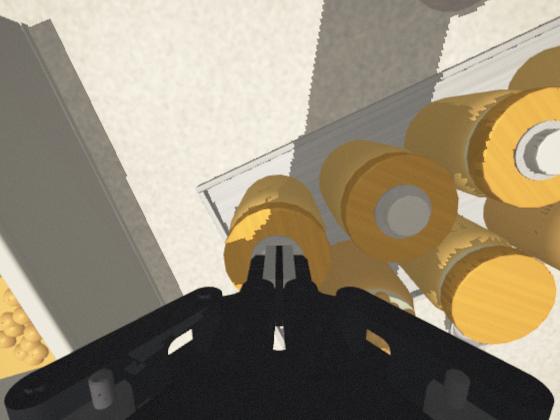

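The fingertips are centred on jar 4's button, in column 278. Next I press on in small steps.

```bash
python3 -m pendant '[{"ax":0,"ay":0,"az":0,"dx":0,"dy":0,"dz":-0.1,"hand":1},{"ax":0,"ay":0,"az":0,"dx":0,"dy":0,"dz":-0.1,"hand":1},{"ax":0,"ay":0,"az":0,"dx":0,"dy":0,"dz":0,"hand":1}]'
```

```text
time_s: 4.0
tcp_pos: [0.5466, -0.167, 0.122]
tool_rot: [0.0, 0.165, 0.986, 0.0]
contact_force: [-0.5, 0.3, 1.5]
gripper_width: 0.0
finger_force: 1.1
```

```bash
python3 -m pendant '[{"ax":0,"ay":0,"az":0,"dx":0,"dy":0,"dz":-0.1,"hand":1},{"ax":0,"ay":0,"az":0,"dx":0,"dy":0,"dz":-0.1,"hand":1},{"ax":0,"ay":0,"az":0,"dx":0,"dy":0,"dz":0,"hand":1}]'
```

```text
time_s: 4.25
tcp_pos: [0.5466, -0.167, 0.1199]
tool_rot: [0.0, 0.165, 0.986, 0.0]
contact_force: [-0.0, -0.2, 1.8]
gripper_width: 0.001
finger_force: 1.0
```

```bash
python3 -m pendant '[{"ax":0,"ay":0,"az":0,"dx":0,"dy":0,"dz":-0.1,"hand":1}]'; python3 -m pendant '[{"ax":0,"ay":0,"az":0,"dx":0,"dy":0,"dz":-0.1,"hand":1}]';python3 -m pendant '[{"ax":0,"ay":0,"az":0,"dx":0,"dy":0,"dz":0,"hand":1}]'
```

```text
time_s: 4.33
tcp_pos: [0.5469, -0.1671, 0.1197]
tool_rot: [0.0, 0.165, 0.986, 0.0]
contact_force: [-5.5, 2.4, 19.8]
gripper_width: -0.004
finger_force: 10.1
time_s: 4.42
tcp_pos: [0.5472, -0.1673, 0.1197]
tool_rot: [0.001, 0.165, 0.986, 0.0]
contact_force: [-9.5, 2.7, 29.3]
gripper_width: -0.006
finger_force: 14.7
time_s: 4.5
tcp_pos: [0.5472, -0.1673, 0.1198]
tool_rot: [0.001, 0.165, 0.986, 0.0]
contact_force: [-5.7, 3.1, 20.2]
gripper_width: 0.001
finger_force: 10.2
```

Jar 4's button stopped at TCP z = 0.1198 with about 20 N steady, so it is home. Jar 3 is next.

```bash
python3 -m pendant '[{"ax":0,"ay":0,"az":0,"dx":0,"dy":0,"dz":1,"hand":1},{"ax":0,"ay":0,"az":0,"dx":0,"dy":0,"dz":1.2,"hand":1},{"ax":0,"ay":0,"az":0,"dx":-0.2,"dy":2,"dz":0,"hand":1},{"ax":0,"ay":0,"az":0,"dx":-0.2,"dy":2,"dz":0,"hand":1},{"ax":0,"ay":0,"az":0,"dx":-0.1,"dy":2,"dz":0,"hand":1},{"ax":0,"ay":0,"az":0,"dx":0,"dy":1,"dz":0,"hand":1},{"ax":0,"ay":0,"az":0,"dx":0,"dy":0,"dz":0,"hand":1},{"ax":0,"ay":0,"az":0,"dx":0,"dy":0,"dz":0,"hand":1}]'
python3 - <<'E'
from h import *
i=wrist([(400,205)],w=45)
cv2.imwrite("pics/w4.png",i["color"][:,:,::-1])
E
```

```text
time_s: 5.17
tcp_pos: [0.5417, -0.0974, 0.1403]
tool_rot: [0.0, 0.165, 0.986, -0.0]
contact_force: [1.0, -0.6, 0.3]
gripper_width: -0.003
finger_force: 0.0
[ 0.54173007 -0.0974013   0.14030094]
[395.5 196.3] [  15   12   52   50 2011] [ 0.5321 -0.0276  0.107 ] delta cm [-0.96  6.98 -3.33]
```

View pics/w4.png

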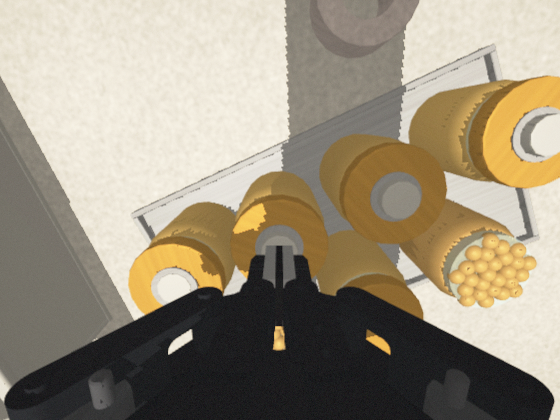

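The fingers are centred over jar 3's button, in column 279. Jar 4's button, at (172,288), is flush and the jar is in place.

```bash
python3 -m pendant '[{"ax":0,"ay":0,"az":0,"dx":0,"dy":0,"dz":-0.8,"hand":1},{"ax":0,"ay":0,"az":0,"dx":0,"dy":0,"dz":-0.4,"hand":1},{"ax":0,"ay":0,"az":0,"dx":0,"dy":0,"dz":-0.2,"hand":1},{"ax":0,"ay":0,"az":0,"dx":0,"dy":0,"dz":-0.2,"hand":1},{"ax":0,"ay":0,"az":0,"dx":0,"dy":0,"dz":-0.2,"hand":1},{"ax":0,"ay":0,"az":0,"dx":0,"dy":0,"dz":-0.15,"hand":1},{"ax":0,"ay":0,"az":0,"dx":0,"dy":0,"dz":0,"hand":1}]';
python3 -m pendant '[{"ax":0,"ay":0,"az":0,"dx":0,"dy":0,"dz":-0.1,"hand":1},{"ax":0,"ay":0,"az":0,"dx":0,"dy":0,"dz":0,"hand":1}]'
```

```text
time_s: 5.8
tcp_pos: [0.5414, -0.0973, 0.1203]
tool_rot: [-0.0, 0.165, 0.986, -0.0]
contact_force: [-0.3, -0.4, 0.2]
gripper_width: -0.004
finger_force: 0.0
time_s: 5.97
tcp_pos: [0.5417, -0.0969, 0.1198]
tool_rot: [0.0, 0.165, 0.986, 0.0]
contact_force: [-2.7, 0.0, 6.1]
gripper_width: -0.002
finger_force: 3.0
```

```bash
python3 -m pendant '[{"ax":0,"ay":0,"az":0,"dx":0,"dy":0,"dz":-0.1,"hand":1},{"ax":0,"ay":0,"az":0,"dx":0,"dy":0,"dz":0,"hand":1}]'
python3 -m pendant '[{"ax":0,"ay":0,"az":0,"dx":0,"dy":0,"dz":1,"hand":1},{"ax":0,"ay":0,"az":0,"dx":0,"dy":0,"dz":1.1,"hand":1},{"ax":0,"ay":0,"az":0,"dx":-0.4,"dy":2,"dz":0,"hand":1},{"ax":0,"ay":0,"az":0,"dx":-0.3,"dy":2,"dz":0,"hand":1},{"ax":0,"ay":0,"az":0,"dx":-0.1,"dy":2,"dz":0,"hand":1},{"ax":0,"ay":0,"az":0,"dx":0,"dy":1.1,"dz":0,"hand":1},{"ax":0,"ay":0,"az":0,"dx":0,"dy":0,"dz":0,"hand":1},{"ax":0,"ay":0,"az":0,"dx":0,"dy":0,"dz":0,"hand":1}]'
python3 - <<'E'
from h import *
i=wrist([(400,205)],w=45)
cv2.imwrite("pics/w5.png",i["color"][:,:,::-1])
E
```

```text
time_s: 6.13
tcp_pos: [0.5421, -0.097, 0.1198]
tool_rot: [0.001, 0.165, 0.986, 0.0]
contact_force: [-5.5, -0.4, 15.8]
gripper_width: -0.003
finger_force: 7.6
time_s: 6.8
tcp_pos: [0.5338, -0.026, 0.1399]
tool_rot: [0.0, 0.165, 0.986, 0.0]
contact_force: [-0.0, 0.3, 0.2]
gripper_width: 0.001
finger_force: 0.0
[ 0.53382568 -0.02601089  0.13989319]
[411.7 190.1] [  31    5   53   51 2064] [0.5235 0.0528 0.107 ] delta cm [-1.03  7.88 -3.29]
```

View pics/w5.png

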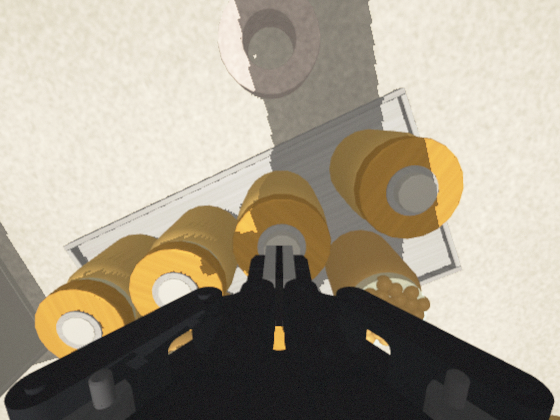

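The fingers are centred over jar 2's button at (281,243), and the buttons of jars 3 and 4 are down. I press jar 2 the same way.

```bash
python3 -m pendant '[{"ax":0,"ay":0,"az":0,"dx":0,"dy":0,"dz":-0.8,"hand":1},{"ax":0,"ay":0,"az":0,"dx":0,"dy":0,"dz":-0.4,"hand":1},{"ax":0,"ay":0,"az":0,"dx":0,"dy":0,"dz":-0.2,"hand":1},{"ax":0,"ay":0,"az":0,"dx":0,"dy":0,"dz":-0.2,"hand":1},{"ax":0,"ay":0,"az":0,"dx":0,"dy":0,"dz":-0.2,"hand":1},{"ax":0,"ay":0,"az":0,"dx":0,"dy":0,"dz":-0.15,"hand":1},{"ax":0,"ay":0,"az":0,"dx":0,"dy":0,"dz":0,"hand":1}]';
python3 -m pendant '[{"ax":0,"ay":0,"az":0,"dx":0,"dy":0,"dz":-0.1,"hand":1},{"ax":0,"ay":0,"az":0,"dx":0,"dy":0,"dz":0,"hand":1}]'
```

```text
time_s: 7.43
tcp_pos: [0.5336, -0.0267, 0.12]
tool_rot: [0.0, 0.165, 0.986, -0.0]
contact_force: [-0.9, -1.1, 2.9]
gripper_width: 0.005
finger_force: 1.7
time_s: 7.6
tcp_pos: [0.5339, -0.0267, 0.1199]
tool_rot: [0.0, 0.165, 0.986, -0.0]
contact_force: [-4.8, -2.4, 11.5]
gripper_width: -0.002
finger_force: 6.2
```

```bash
python3 -m pendant '[{"ax":0,"ay":0,"az":0,"dx":0,"dy":0,"dz":0,"hand":1},{"ax":0,"ay":0,"az":0,"dx":0,"dy":0,"dz":1,"hand":1},{"ax":0,"ay":0,"az":0,"dx":0,"dy":0,"dz":1,"hand":1},{"ax":0,"ay":0,"az":0,"dx":-0.4,"dy":2,"dz":0,"hand":1},{"ax":0,"ay":0,"az":0,"dx":-0.3,"dy":2,"dz":0,"hand":1},{"ax":0,"ay":0,"az":0,"dx":-0.2,"dy":2,"dz":0,"hand":1},{"ax":0,"ay":0,"az":0,"dx":0,"dy":2,"dz":0,"hand":1},{"ax":0,"ay":0,"az":0,"dx":0,"dy":0,"dz":0,"hand":1},{"ax":0,"ay":0,"az":0,"dx":0,"dy":0,"dz":0,"hand":1}]'
python3 - <<'E'
from h import *
i=robot.get_image("wrist"); cv2.imwrite("pics/w6.png",i["color"][:,:,::-1])
E
```

```text
time_s: 8.35
tcp_pos: [0.5246, 0.0554, 0.1395]
tool_rot: [0.0, 0.164, 0.986, 0.0]
contact_force: [-0.5, -0.2, 0.7]
gripper_width: 0.001
finger_force: 0.0
```

View pics/w6.png

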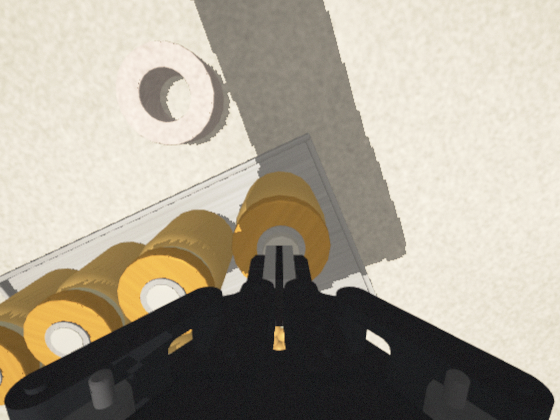

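The fingers are centred over jar 1's button at (280,243), and the other three are down.

```bash
python3 -m pendant '[{"ax":0,"ay":0,"az":0,"dx":0,"dy":0,"dz":-0.8,"hand":1},{"ax":0,"ay":0,"az":0,"dx":0,"dy":0,"dz":-0.4,"hand":1},{"ax":0,"ay":0,"az":0,"dx":0,"dy":0,"dz":-0.2,"hand":1},{"ax":0,"ay":0,"az":0,"dx":0,"dy":0,"dz":-0.2,"hand":1},{"ax":0,"ay":0,"az":0,"dx":0,"dy":0,"dz":-0.2,"hand":1},{"ax":0,"ay":0,"az":0,"dx":0,"dy":0,"dz":-0.1,"hand":1},{"ax":0,"ay":0,"az":0,"dx":0,"dy":0,"dz":0,"hand":1}]';
python3 -m pendant '[{"ax":0,"ay":0,"az":0,"dx":0,"dy":0,"dz":-0.1,"hand":1},{"ax":0,"ay":0,"az":0,"dx":0,"dy":0,"dz":0,"hand":1}]'
```

```text
time_s: 8.98
tcp_pos: [0.5246, 0.0536, 0.1199]
tool_rot: [0.0, 0.165, 0.986, -0.0]
contact_force: [0.1, 0.7, 0.1]
gripper_width: -0.0
finger_force: 0.0
time_s: 9.15
tcp_pos: [0.5249, 0.0538, 0.1198]
tool_rot: [0.0, 0.165, 0.986, 0.0]
contact_force: [-3.7, -2.1, 11.7]
gripper_width: 0.002
finger_force: 5.6
```

Jar 1's button is home, so I lift clear and check.

```bash
python3 -m pendant '[{"ax":0,"ay":0,"az":0,"dx":0,"dy":0,"dz":0,"hand":1},{"ax":0,"ay":0,"az":0,"dx":0,"dy":0,"dz":1,"hand":1},{"ax":0,"ay":0,"az":0,"dx":0,"dy":0,"dz":3,"hand":1},{"ax":0,"ay":0,"az":0,"dx":0,"dy":0,"dz":3,"hand":1},{"ax":0,"ay":0,"az":0,"dx":0,"dy":0,"dz":3,"hand":1},{"ax":0,"ay":0,"az":0,"dx":0,"dy":0,"dz":3,"hand":1},{"ax":0,"ay":0,"az":0,"dx":-3,"dy":0,"dz":0,"hand":1},{"ax":0,"ay":0,"az":0,"dx":-3,"dy":0,"dz":0,"hand":1},{"ax":0,"ay":0,"az":0,"dx":0,"dy":0,"dz":0,"hand":1},{"ax":0,"ay":0,"az":0,"dx":0,"dy":0,"dz":0,"hand":1}]'
python3 - <<'E'
from h import *
i=robot.get_image("scene"); cv2.imwrite("pics/s2.png",cv2.resize(i["color"][165:285,180:335],None,fx=5,fy=5)[:,:,::-1])
E
```

```text
time_s: 9.98
tcp_pos: [0.4638, 0.0543, 0.2498]
tool_rot: [0.0, 0.165, 0.986, 0.001]
contact_force: [1.2, -0.3, 0.3]
gripper_width: 0.0
finger_force: 0.0
```

View pics/s2.png

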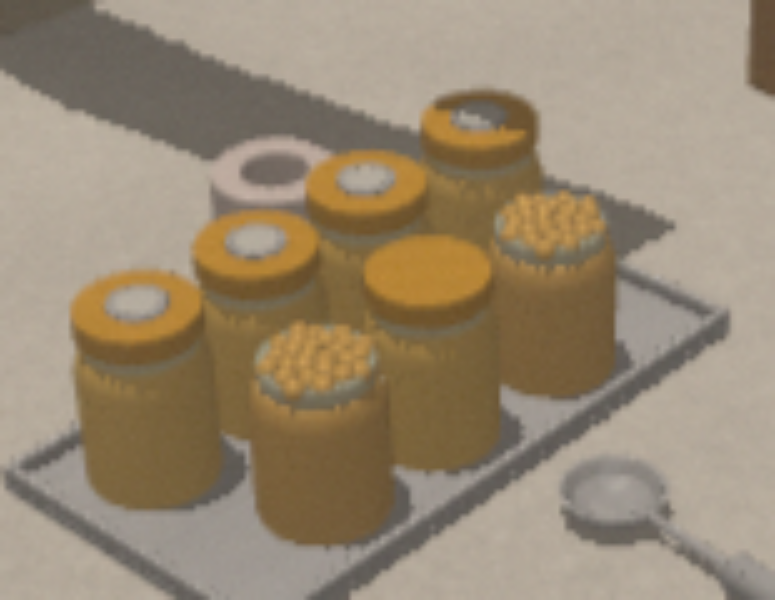

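All four buttons look nearly flush, at crop pixels (137,302), (255,240), (365,178) and (480,115). The jars stand upright in place and the hand is clear.

```bash
python3 -c "
from plant import robot
print(robot.hand_in())"
```

```text
the job is handed in; nothing more can be done
None
```

I pressed all four valve buttons home in one pass, in order from the tub's end (jar 4, 3, 2, 1), with forces up to about 30 N, then handed in with the hand clear; the last picture showed the jars upright and in place, but the hand-in returned no verdict.

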